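# Return two setting blocks to their sprung slots

### The job

Put the blue-capped and the yellow-capped setting block back into the rack, each in the slot with the follower of its own colour (the block itself can push the sprung follower back to make room): set the block upright on the slot's floor, cap up, and let the follower close so that it holds the block square against the end stop. Leave the red block clamped in its slot and do not disturb the other things on the bench.

Things in the scene. Friction and masses are not known exactly. Their poses are not given: they have to be found in the camera images.
- blue_center (a point): centre (half-way up) of the blue setting block: aluminium, upright, 40 mm long (x) x 30 wide (y) x 60 high (z, up), about 0.2 kg, the top 12 mm painted blue. It starts standing loose on the bench, turned up to 35 degrees. Alike after a half turn.
- blue_home (a point): where the centre of the blue block belongs in the blue slot; fixed. x runs along the slot from the end stop to the follower (away from the robot), y across it, z up. The slot floor lies 30 mm below it, 16 mm above the bench. The blue end stop, 16 mm high above the slot floor, lies at the robot's end, x = -32 to -20 mm (a homed block touches its inner face at -20).
- blue_follower (a joint): the blue sprung follower: upright blue plate 34 mm wide, 8 thick, top 66 mm above the slot floor, sliding along the slot's x. Value: how far it is pushed back, 0 to 0.050 m; its flat front face lies at x = -6 mm + value from home. Spring 4 N at 0, 8 N at 0.050, no catch: closes by itself. 0: empty slot, 14 mm free before the end stop; 0.026: holding a block against the stop.
- yellow_center (a point): centre (half-way up) of the yellow setting block: aluminium, upright, 40 mm long (x) x 30 wide (y) x 60 high (z, up), about 0.2 kg, the top 12 mm painted yellow. It starts standing loose on the bench, turned up to 35 degrees. Alike after a half turn.
- yellow_home (a point): where the centre of the yellow block belongs in the yellow slot; fixed. x runs along the slot from the end stop to the follower (away from the robot), y across it, z up. The slot floor lies 30 mm below it, 16 mm above the bench. The yellow end stop, 16 mm high above the slot floor, lies at the robot's end, x = -32 to -20 mm (a homed block touches its inner face at -20).
- yellow_follower (a joint): the yellow sprung follower: upright yellow plate 34 mm wide, 8 thick, top 66 mm above the slot floor, sliding along the slot's x. Value: how far it is pushed back, 0 to 0.050 m; its flat front face lies at x = -6 mm + value from home. Spring 4 N at 0, 8 N at 0.050, no catch: closes by itself. 0: empty slot, 14 mm free before the end stop; 0.026: holding a block against the stop.
- red_center (a point): centre (half-way up) of the red setting block: aluminium, upright, 40 mm long (x) x 30 wide (y) x 60 high (z, up), about 0.2 kg, the top 12 mm painted red. It starts in its own slot, clamped by its follower. Alike after a half turn.
- red_home (a point): where the centre of the red block belongs in the red slot; fixed. x runs along the slot from the end stop to the follower (away from the robot), y across it, z up. The slot floor lies 30 mm below it, 16 mm above the bench. The red end stop, 16 mm high above the slot floor, lies at the robot's end, x = -32 to -20 mm (a homed block touches its inner face at -20).
- red_follower (a joint): the red sprung follower: upright red plate 34 mm wide, 8 thick, top 66 mm above the slot floor, sliding along the slot's x. Value: how far it is pushed back, 0 to 0.050 m; its flat front face lies at x = -6 mm + value from home. Spring 4 N at 0, 8 N at 0.050, no catch: closes by itself. 0: empty slot, 14 mm free before the end stop; 0.026: holding a block against the stop.
- rack: the plywood board 190 (x) x 320 (y) x 10 mm that carries the three slots, side by side along its y in any order, 100 mm between centre lines; origin under its centre. Every slot is 36 mm wide between side walls 5 mm thick, 12 mm high above the slot floor, from x = -32 to +118 mm of its home point. A grey post, 40 mm above the slot floor, stands at x = 108 to 118 mm.
- magnet: red L-shaped welding magnet, legs 70 mm, 14 mm high, origin under its longer leg; a bystander
- hammer: hammer lying on the bench; a bystander
- brush: brush with a wooden handle lying on the bench; a bystander
- spray_can: can 56 mm across and 160 mm high, yellow label, standing; origin under its centre; a bystander
- tip_cup: open steel cup, 76 mm across the rim, 60 mm high; origin under its centre; a bystander
- coupon: flat steel test plate 100 x 50 x 8 mm with a weld bead; a bystander

How it is judged:
By the outcome, as a careful person would: the job done as asked, in the order asked, and still so for the second after the job is handed in, with the robot touching nothing.
It also fails if it takes over 67 s, if anything falls off the work surface, if the arm or the gripper's body presses on something with over 40 N, if the wrist force passes 120 N, or if a joint passes its speed limit or range.

### The arm

A 6-joint arm with a two-finger parallel gripper is mounted at the origin on the work surface. World frame = base frame: x ahead of the robot, y to its left, z up, the work surface at z = 0. Lengths are in mm, angles in rad, forces in N, time in s.
With the tool pointing down it reaches from about 300 to 775 mm from the base axis. Payload 14.6 kg.
Tool frame: the origin (TCP) lies on the centre line of the jaws, within the pads' length; the fingertips stand 19 mm ahead of it and the grasp point (between the pads) is the TCP (arm.tips_ahead is the distance from the TCP to the fingertips, in mm); z points along the fingers, y is the line along which they close (so a half turn about z gives the same grasp; the last joint's range is limited). The gripper opens to 94 mm and grips with 3 to 60 N. Pads are 16 mm wide; open, the fingers measure 119 mm over their backs; the gripper's body (75 mm by 177 mm) begins 78 mm behind the grasp point.
Start: joints at [1.263, 0.3, 1.521, -0, 1.321, -0.067], TCP at [131.162, 534.122, 224.446] pointing down, gripper open.
Joint ranges: [-3.03, 3.03], [-0.79, 2.21], [0.23, 2.52], [-1.04, 4.18], [0, 3.07], [-2.55, 2.55]. Speed limits (rad/s): [2.22, 2.22, 2.57, 3.14, 3.14, 3.14].

### API

Orientations are given as a unit quaternion [w, x, y, z].
In Python, from station import arm, kin, status, cams, job gives the robot as it stands. Calls block until the motion is done:
- arm.reach(position, orientation): joint-space move of the TCP to a pose.
- arm.move_l(position, velocity=150, orientation=None): straight line of the TCP; orientation=None keeps the orientation; velocity is the mean speed in mm/s.
- arm.movej(angles): joint-space move.
- arm.open_jaws() and arm.close_gripper(grip_force=None): open the fingers fully, or close them until they stop; grip_force is the grip in N (None keeps the last).
- arm.dwell(seconds).
- kin.solve_ik(position, orientation): joint angles nearest the present ones, or None.
- status.read_state(): the state.
- cams.snapshot(name): name is "scene" or "side" or "wrist"; returns a dict with "color" (400x640x3 uint8, red, green, blue), "intrinsics" (3x3 intrinsics, pixels), "T" (4x4, takes a point from camera to world coordinates). Camera axes: x right, y up, looking along -z (the intrinsics and any distortion apply to the point x, -y, -z); pixel columns grow to the right and rows downward; lengths in mm; the calibration is good to about 2 mm. A picture is of the moment at which its call begins. There is no depth.
A pose or a line that the arm cannot do raises arm.Unreachable and nothing moves.
- job.finish_job(): hands the job in; it is judged then, once.
The state is a dict: "time_s": time; "joint_positions": joint angles; "qvel": joint speeds; "joint_torque": joint torques, N m; "eef_pos": TCP position; "ee_rot": TCP orientation; "force": force on the tool from outside, world axes, zero at the start; "moment": the same for the moment, N m; "width": opening from 0.0 (shut) to 1.0 (fully open); "finger_force": force on a finger pad.
Only numpy, scipy, OpenCV 4.12 (cv2) and the standard library are available. Lean on these libraries where they do the work, as an engineer would, in place of code of your own. Each camera call takes 0.05 s, during which the arm holds its last target. There are 200 camera calls.

## Working session

There is one attempt and no reset: what is moved stays moved. The work goes in short steps, each a Python script; the robot and the scene stay as the last script left them, time stands still between calls to the robot, and variables do not carry over. Pictures are saved under pics/ and viewed, at most 10 in all, crops included, and the job is handed in when it is done.

```bash
mkdir -p pics; ls; python3 - <<'E'
from station import arm, kin, status, cams, job
import cv2,numpy as np
for n in ["scene","side","wrist"]:
    s=cams.snapshot(n); cv2.imwrite(f"pics/{n}0.png",s["color"][...,::-1]); np.savez(f"pics/{n}0.npz",**s)
    print(n,np.round(s["intrinsics"],1).tolist(),np.round(s["T"],3).tolist(),[k for k in s])
print(status.read_state())
E
```

```text
pics
scene [[472.4, 0.0, 323.5], [0.0, 472.4, 199.9], [0.0, 0.0, 1.0]] [[-0.545, -0.695, 0.469, 1218.642], [0.839, -0.456, 0.298, 410.166], [0.007, 0.555, 0.832, 1234.341], [0.0, 0.0, 0.0, 1.0]] ['color', 'intrinsics', 'T']
side [[429.7, 0.0, 323.7], [0.0, 429.7, 196.7], [0.0, 0.0, 1.0]] [[-0.962, 0.145, -0.231, 308.521], [-0.272, -0.453, 0.849, 950.962], [0.019, 0.88, 0.475, 618.525], [0.0, 0.0, 0.0, 1.0]] ['color', 'intrinsics', 'T']
wrist [[308.8, 0.0, 312.9], [0.0, 308.8, 196.7], [0.0, 0.0, 1.0]] [[0.239, -0.943, -0.23, 64.9], [0.971, 0.232, 0.057, 549.607], [-0.0, -0.237, 0.972, 385.235], [0.0, 0.0, 0.0, 1.0]] ['color', 'intrinsics', 'T']
{'time_s': 0.15, 'joint_positions': array([ 1.26340946e+00,  3.00339778e-01,  1.52138881e+00, -1.72376328e-05,
        1.32070881e+00, -6.65710585e-02]), 'qvel': array([ 0.00033369,  0.00011572, -0.00104034,  0.00115882, -0.00127182,
       -0.00054401]), 'joint_torque': array([-1.52112269e-03, -5.31951427e+01, -3.52823067e+01,  7.06941308e-02,
        2.36473448e-02, -9.12144446e-05]), 'eef_pos': array([131.11312501, 533.97177278, 224.03970293]), 'ee_rot': array([-7.03112197e-05,  1.20115038e-01,  9.92759890e-01, -4.16563219e-04]), 'force': array([-1.02503553,  0.01700729,  0.50855198]), 'moment': array([ 0.00240378,  0.01474218, -0.0271229 ]), 'finger_force': 0.0, 'width': 1.0024470237802294}
```

View pics/scene0.png

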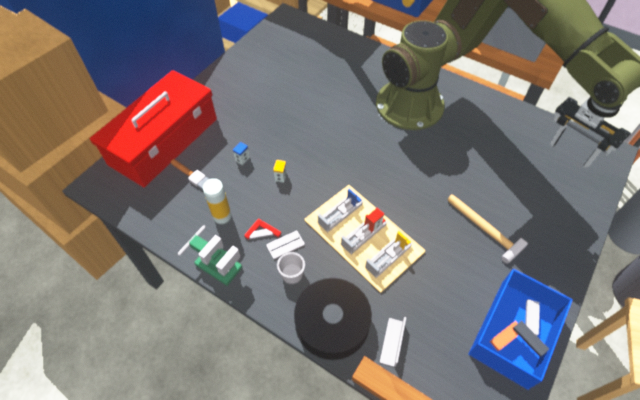

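View pics/side0.png

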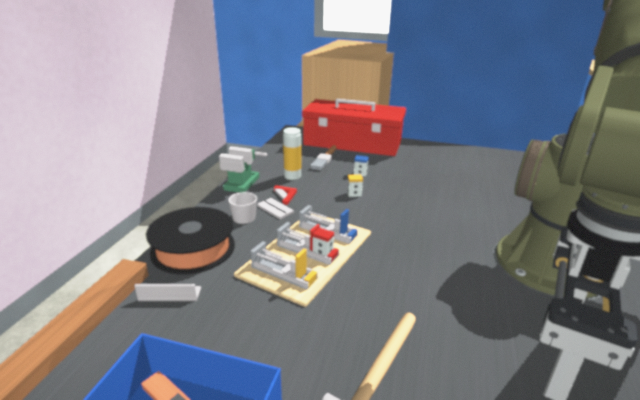

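The scene picture shows the blue block near (241,153) and the yellow one at (280,170). The rack's slots run blue (340,212), red (365,230), yellow (388,252), and its board corners are at (305,217), (350,187), (424,247) and (384,289). In the side picture the caps are at blue (361,159) and yellow (355,178). I'll take a rough fix next, then go in close with the wrist camera.

```bash
cat > h.py <<'E'
import numpy as np,cv2
from scipy.spatial.transform import Rotation as R
def ray(s,px):
    K,T=s["intrinsics"],s["T"]; d=np.linalg.solve(K,[px[0],px[1],1.]); return T[:3,3],T[:3,:3]@(d*[1,-1,-1])
def onz(s,px,z):
    o,d=ray(s,px); return o+d*(z-o[2])/d[2]
def tri(obs):
    A=np.zeros((3,3));b=np.zeros(3);P=[]
    for s,px in obs:
        o,d=ray(s,px);d=d/np.linalg.norm(d);M=np.eye(3)-np.outer(d,d);A+=M;b+=M@o;P.append((o,M))
    X=np.linalg.solve(A,b); return X,[round(float(np.linalg.norm(M@(X-o))),1) for o,M in P]
def proj(s,X):
    T=s["T"];c=(np.atleast_2d(X)-T[:3,3])@T[:3,:3]*[1,-1,-1]; u=c@s["intrinsics"].T; return u[:,:2]/u[:,2:]
def down(yaw): # tool y axis (closing line) at angle yaw from world x, z down
    y=np.array([np.cos(yaw),np.sin(yaw),0]);z=np.array([0,0,-1.]);x=np.cross(y,z)
    q=R.from_matrix(np.c_[x,y,z]).as_quat(); return q[[3,0,1,2]]
def shot(n,name):
    from station import cams
    s=cams.snapshot(n); cv2.imwrite(f"pics/{name}.png",s["color"][...,::-1]); np.savez(f"pics/{name}.npz",**s); return s
E
python3 - <<'E'
from h import *
from station import kin,status
a=np.load("pics/scene0.npz");b=np.load("pics/side0.npz")
print("blue",tri([(a,(241,148)),(b,(361,158))]));print("yel",tri([(a,(280,164)),(b,(355,178))]))
for p in [(305,217),(350,187),(424,247),(384,289)]: print(onz(a,p,10))
s=status.read_state();q=s["ee_rot"];Rm=R.from_quat(q[[1,2,3,0]]).as_matrix();print(Rm.round(2))
w=np.load("pics/wrist0.npz");print("cam in tool",Rm.T@(w["T"][:3,3]-s["eef_pos"]),(Rm.T@w["T"][:3,:3]).round(2))
E
```

```text
blue (array([ 534.57802463, -341.03955186,   60.63604847]), [0.3, 0.3])
yel (array([ 520.96970357, -196.31534939,   58.87133737]), [3.6, 3.6])
[611.8194652  -40.90562827  10.        ]
[441.01077377  15.59380921  10.        ]
[506.08622942 308.28034024  10.        ]
[685.41444432 273.8924603   10.        ]
[[-0.97  0.24 -0.  ]
 [ 0.24  0.97 -0.  ]
 [ 0.   -0.   -1.  ]]
cam in tool [  68.03753035   -0.74300012 -161.19212452] [[-0.    0.97  0.24]
 [ 1.    0.   -0.  ]
 [-0.    0.24 -0.97]]
```

```bash
python3 - <<'E'
from h import *
from station import arm,kin,status
a=np.load("pics/scene0.npz");print("can base",onz(a,(222,219),0),"cup",onz(a,(291,275),0))
arm.reach([500,100,190],down(1.33)); arm.dwell(.2); r1=shot("wrist","r1")
arm.reach([500,190,190],down(1.33)); arm.dwell(.2); r2=shot("wrist","r2")
arm.reach([500,-200,190],down(1.2)); arm.dwell(.2); b1=shot("wrist","b1")
arm.reach([500,-300,190],down(1.2)); arm.dwell(.2); b2=shot("wrist","b2")
print(status.read_state()["time_s"])
rows=[]
for s in (b1,b2):
    row=[]
    for c in ([534,-341,45],[521,-196,45]):
        u=proj(s,c)[0];x,y=[int(v) for v in u-[50,37.5]];print(x,y)
        M=np.float32([[4,0,-4*x],[0,4,-4*y]])
        row.append(cv2.warpAffine(s["color"][...,::-1],M,(400,300),flags=cv2.INTER_CUBIC))
    rows.append(np.hstack(row))
cv2.imwrite("pics/blocks.png",np.vstack(rows))
for s,n in ((r1,"r1"),(r2,"r2")):
    u=proj(s,[555,139,30])[0]; x,y=[int(v) for v in u-[175,131]];k=800/350;print(n,x,y,k)
    cv2.imwrite(f"pics/{n}c.png",cv2.warpAffine(s["color"][...,::-1],np.float32([[k,0,-k*x],[0,k,-k*y]]),(800,600),flags=cv2.INTER_CUBIC))
E
```

```text
can base [ 751.74846726 -252.43761607    0.        ] cup [788.44320011  31.00556064   0.        ]
5.5833
152 227
273 170
237 196
366 135
r1 184 95 2.2857142857142856
r2 106 113 2.2857142857142856
```

View pics/blocks.png

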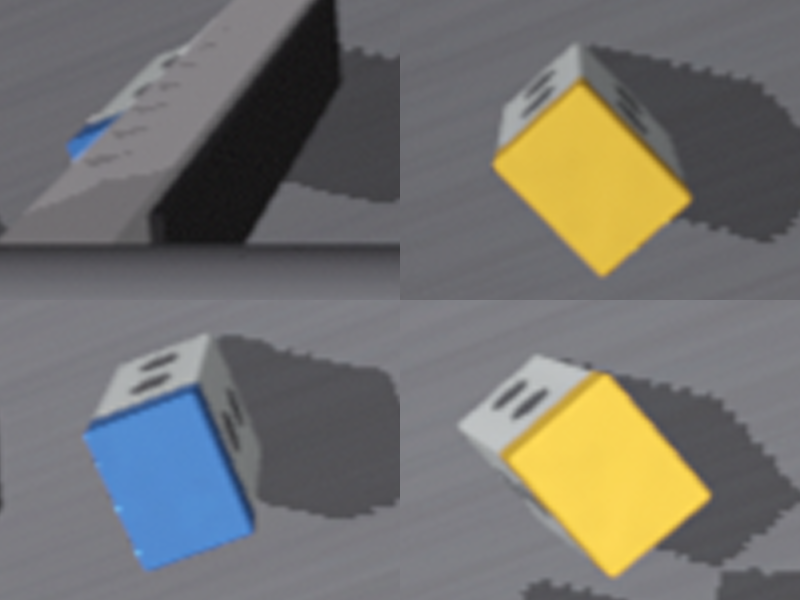

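View pics/r1c.png

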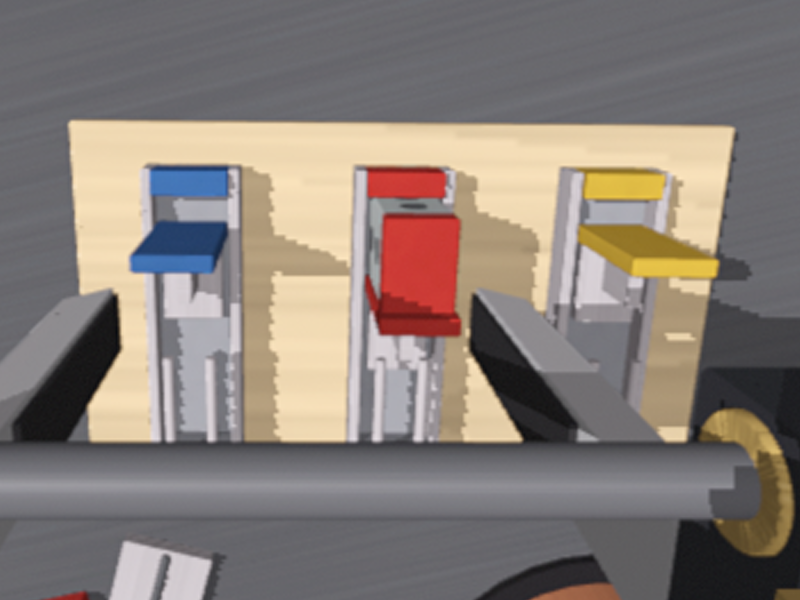

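View pics/r2c.png

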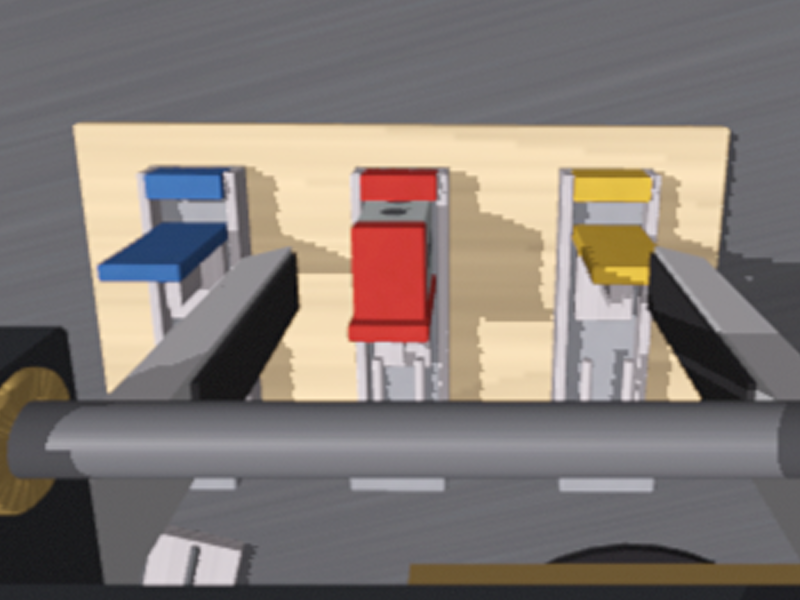

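The crops show the yellow cap top in both block views, at (493,162), (581,82), (691,198), (602,276) in the first. The blue cap is clear only in the lower view, at (88,435), (193,390), (250,535), (148,571), because a finger hides it in the upper one. The rack crops show the three coloured stop tops along the upper edge: blue (150–228, 169–195), red (368–444, 170–197) and yellow (583–664, 172–199). Next I'll take one more blue view, then refine everything by segmentation.

```bash
cat > seg.py <<'E'
from h import *
from scipy.optimize import least_squares
HUE={"blue":(100,118),"yellow":(18,30),"red":(0,6)}
def mask(s,col,roi):
    hsv=cv2.cvtColor(s["color"],cv2.COLOR_RGB2HSV);h,sa,v=cv2.split(hsv);lo,hi=HUE[col]
    x,y,w,hh=roi;m=np.zeros(h.shape,np.uint8);m[y:y+hh,x:x+w]=1
    m&=((h>=lo)&(h<=hi)&(sa>110)).astype(np.uint8)
    vt=np.percentile(v[m>0],75)*.8; m&=(v>vt).astype(np.uint8)
    n,l,st,_=cv2.connectedComponentsWithStats(m,connectivity=4);k=1+np.argmax(st[1:,4]);return (l==k).astype(np.uint8)
def rect(m):
    M=cv2.moments(m,True);c=np.array([M["m10"]/M["m00"],M["m01"]/M["m00"]])
    cs,_=cv2.findContours(m,cv2.RETR_EXTERNAL,cv2.CHAIN_APPROX_NONE)
    return c,cv2.minAreaRect(cs[0]),int(m.sum())
def corners(p,l=40,w=30):
    x,y,z,t=p;c,s=np.cos(t),np.sin(t);q=np.array([[l,w],[l,-w],[-l,-w],[-l,w]])/2
    return np.c_[q@np.array([[c,s],[-s,c]])+[x,y],np.full(4,z)]
def fitblock(obs,p0): # maximise overlap via quad corners of mask (approx hull to 4 sides)
    Q=[]
    for s,m in obs:
        cs,_=cv2.findContours(cv2.resize(m*255,None,fx=8,fy=8,interpolation=cv2.INTER_CUBIC)//128,cv2.RETR_EXTERNAL,cv2.CHAIN_APPROX_NONE)
        q=cv2.approxPolyN(max(cs,key=cv2.contourArea),4,ensure_convex=True).reshape(-1,2);Q.append((q+.5)/8-.5)
    def match(s,q,p):
        u=proj(s,corners(p));d=np.linalg.norm(u[:,None]-q[None],axis=2)
        from scipy.optimize import linear_sum_assignment as L
        i,j=L(d); return (u[i]-q[j]).ravel()
    best=min((least_squares(lambda p:np.concatenate([match(s,q,p) for (s,_),q in zip(obs,Q)]),list(p0)+[t],x_scale=[5,5,5,.1]) for t in np.linspace(-.8,.8,9)),key=lambda r:r.cost)
    return best.x,np.sqrt(2*best.cost/len(best.fun))
E
python3 - <<'E'
from seg import *
from station import arm,status
arm.reach([500,-341,190],down(1.2)); arm.dwell(.2); b3=shot("wrist","b3")
L=lambda n:dict(np.load(f"pics/{n}.npz"))
b1,b2,r1,r2=map(L,("b1","b2","r1","r2"))
def roi(s,X,w=90):
    u=proj(s,X)[0]; return (max(int(u[0]-w/2),0),max(int(u[1]-w/2),0),w,w)
print("blue",*fitblock([(s,mask(s,"blue",roi(s,[534,-341,58]))) for s in (b2,b3)],[534,-341,58]))
print("yel",*fitblock([(s,mask(s,"yellow",roi(s,[521,-196,58]))) for s in (b1,b2)],[521,-196,58]))
k=800/350
off={"r1":(184,95),"r2":(106,113)}
cl={"r1":{"blue":((150,169),(228,195)),"red":((368,170),(446,197)),"yellow":((583,172),(664,199))},
    "r2":{"blue":((146,171),(223,199)),"red":((361,171),(437,200)),"yellow":((574,172),(651,202))}}
P={}
for c in ("blue","red","yellow"):
    obs=[];ob2=[]
    for n,s in (("r1",r1),("r2",r2)):
        a,b=[np.array(v)/k+off[n] for v in cl[n][c]]
        x,y=(a-3).astype(int);w,h=(b-a+7).astype(int)
        m=mask(s,c,(x,y,w,h));cen,rc,ar=rect(m);ys,xs=np.nonzero(m)
        print(c,n,"seg",cen.round(2),xs.min(),xs.max(),ys.min(),ys.max(),ar,"click",((a+b)/2).round(2))
        obs.append((s,cen))
    P[c]=tri(obs);print(c,P[c],[onz(s,u,32).round(1) for s,u in obs])
Y=P["yellow"][0];B=P["blue"][0];d=Y-B;print("dist",np.linalg.norm(d),"yaw",np.arctan2(-d[0],d[1]),P["red"][0]-(Y+B)/2)
print(status.read_state()["time_s"])
E
```

```text
blue [ 5.32611988e+02 -3.48452461e+02  6.46370134e+01 -9.71408150e-04] 0.31565957900666725
yel [ 5.22801648e+02 -2.00555454e+02  6.14616576e+01  3.82347795e-01] 0.6198357789955684
blue r1 seg [266.14 175.01] 250 283 170 180 364 click [266.69 174.62]
blue r2 seg [185.9  194.51] 170 202 190 199 324 click [186.72 193.94]
blue (array([474.91326188,  55.56045106,  31.24555404]), [0.1, 0.1]) [array([474.9,  55.7,  32. ]), array([474.7,  55.9,  32. ])]
red r1 seg [361.71 175.79] 345 378 171 181 359 click [362.06 175.28]
red r2 seg [279.96 195.01] 264 296 190 200 362 click [280.56 194.16]
red (array([499.4935297 , 152.6870628 ,  31.66150671]), [0.1, 0.1]) [array([499.6, 152.7,  32. ]), array([499.3, 152.7,  32. ])]
yellow r1 seg [456.94 176.14] 440 474 171 182 376 click [456.78 176.16]
yellow r2 seg [373.99 195.7 ] 357 391 191 201 352 click [373.97 194.81]
yellow (array([524.02859248, 249.69662393,  31.51248494]), [0.2, 0.2]) [array([523.7, 249.5,  32. ]), array([524.1, 249.6,  32. ])]
dist 200.2529414747239 yaw -0.2477947657831581 [0.02260252 0.0585253  0.28248721]
6.1167
```

The measurements agree well: slot spacing comes out at 200.25 mm for two pitches, stop tops at about 31.5 mm, and block tops at 61–65 mm. Now I'll grasp the blue block and check it in the hand.

```bash
cat > act.py <<'E'
from seg import *
from station import arm,status,kin
YAW=-0.248; PHI=YAW+np.pi/2
HOME={"blue":np.array([500.1,49.2]),"yellow":np.array([549.2,243.3])}
U=np.array([np.cos(YAW),np.sin(YAW)]);V=np.array([-U[1],U[0]])
def st(t=""):
    s=status.read_state();print(t,"t",round(s["time_s"],2),"p",s["eef_pos"].round(1),"F",s["force"].round(1),"w",round(s["width"]*94,1),"ff",round(s["finger_force"],1));return s
def pick(xy,yaw,grip=45):
    q=down(yaw+np.pi/2)
    arm.reach([*xy,110],q); arm.move_l([*xy,36],100); arm.dwell(.2); st("at")
    arm.close_gripper(grip); arm.dwell(.2); s=st("closed")
    arm.move_l([*xy,130],200); st("up"); return s
def inhand(name):
    arm.dwell(.2); s=shot("wrist",name); st(name); return s
E
python3 - <<'E'
from act import *
pick([532.6,-348.5],-.001)
xy=HOME["blue"]-34*U
arm.reach([*xy,130],down(PHI)); s=inhand("hb")
e=status.read_state()["eef_pos"];print(proj(s,corners([e[0],e[1],e[2]+24,YAW])).round(1))
cv2.imwrite("pics/hbc.png",cv2.resize(s["color"][120:370,160:493,::-1],(800,600),interpolation=cv2.INTER_CUBIC))
E
```

```text
at t 7.65 p [ 532.8 -348.7   36.6] F [-1.1 -0.3  0.7] w 93.8 ff 0.0
closed t 8.85 p [ 532.6 -348.5   36. ] F [-0.2  0.2  0.1] w 29.9 ff 45.0
up t 9.47 p [ 532.1 -348.2  128.7] F [ 0.6 -0.4 -2.9] w 29.7 ff 45.0
hb t 11.24 p [467.3  57.1 129.9] F [ 0.  -0.8 -1. ] w 29.8 ff 45.0
[[344.5 302.8]
 [284.4 302.9]
 [282.4 226.9]
 [346.4 226.8]]
```

View pics/hbc.png

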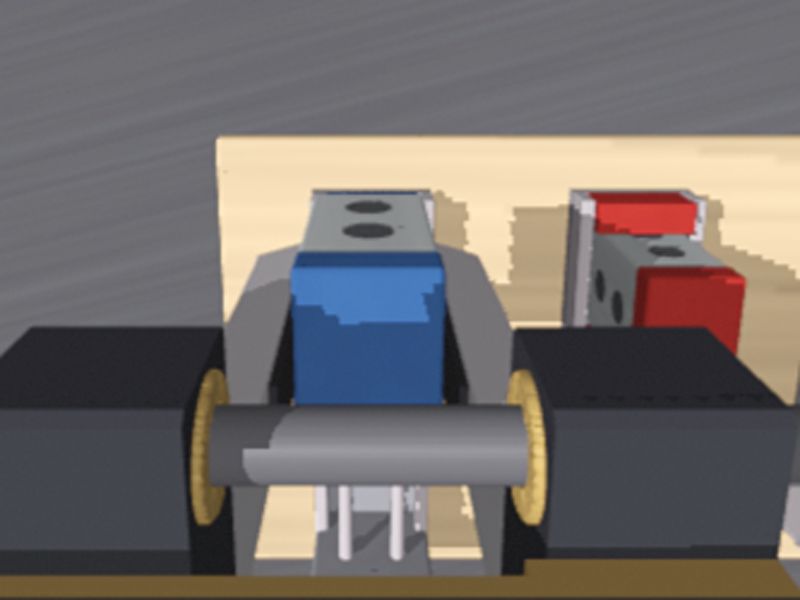

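The blue block sits straight between the pads. The cap's robot-side edge is at crop (293–443, 266), which puts the block about 2 mm along +x and −0.6 mm across. Placing it now.

```bash
cat >> act.py <<'E'
def place(col,dy,dx=0,zf=52.0):
    q=down(PHI);h=HOME[col]
    P=lambda x,z:[*(h+(x-dx)*U+dy*V),z]
    Fu=lambda s:round(float(s["force"][:2]@U),1)
    arm.move_l(P(-34,zf+22),120,q); arm.dwell(.3); s=st("pre"); f0=s["force"].copy()
    arm.move_l(P(5,zf+22),60); arm.dwell(.3); s=st("pushed"); print("Fu",Fu(s)-f0[:2]@U)
    arm.move_l(P(5,zf+2),40); arm.dwell(.2); s=st("low")
    z=zf+2
    for i in range(10):
        z-=.5; arm.move_l(P(5,z),20); arm.dwell(.1); s=status.read_state()
        if s["force"][2]-f0[2]>8: break
    st(f"floor z={z}")
    x=5
    for i in range(12):
        x-=.5; arm.move_l(P(x,z),20); arm.dwell(.08); s=status.read_state(); f=Fu(s)-f0[:2]@U
        if f>0: break
    print("stop x",x,"Fu",f); st("back")
E
python3 - <<'E'
from act import *
place("blue",.6,1.5)
s=shot("side","sb")
u=proj(s,[500,49,46])[0].astype(int);print(u)
cv2.imwrite("pics/sbc.png",cv2.resize(s["color"][u[1]-50:u[1]+55,u[0]-70:u[0]+70,::-1],(800,600),interpolation=cv2.INTER_CUBIC))
E
```

```text
pre t 12.16 p [466.1  58.5  74.5] F [-0.9 -0.6 -1. ] w 29.8 ff 45.0
pushed t 13.26 p [503.5  49.   73.8] F [-5.7  2.   0.9] w 30.0 ff 45.0
Fu -5.238086084208883
low t 14.11 p [502.9  48.9  53.1] F [-5.8  2.8 -3.4] w 29.6 ff 45.0
floor z=51.5 t 15.86 p [503.5  48.9  52. ] F [-11.4   0.5  11.5] w 29.8 ff 45.0
stop x 3.0 Fu 1.2619139157911166
back t 17.19 p [502.5  49.2  52. ] F [ 0.  -2.1  5.5] w 29.8 ff 45.0
[343 223]
```

```bash
python3 - <<'E'
from act import *
q=down(PHI);h=HOME["blue"]
for x in np.arange(1.,-3.6,-.5):
    arm.move_l([*(h+x*U+.6*V),51.8],20,q); arm.dwell(.08); s=status.read_state(); f=s["force"]
    print(x,(f[:2]@U).round(1),f[2].round(1))
    if f[:2]@U>8: break
arm.open_jaws(); arm.dwell(.2); st("open")
arm.move_l([*(h+x*U+.6*V),150],150); st("up")
s=shot("side","sb"); u=proj(s,[500,49,46])[0].astype(int)
A=cv2.resize(s["color"][u[1]-50:u[1]+55,u[0]-70:u[0]+70,::-1],(400,300),interpolation=cv2.INTER_CUBIC)
s=shot("scene","scb"); u=proj(s,[500,49,46])[0].astype(int)
B=cv2.resize(s["color"][u[1]-50:u[1]+55,u[0]-70:u[0]+70,::-1],(400,300),interpolation=cv2.INTER_CUBIC)
arm.reach([*(h-40*U),190],q); arm.dwell(.2); s=shot("wrist","wb"); u=proj(s,[500,49,46])[0].astype(int);print(u)
C=cv2.resize(s["color"][u[1]-50:u[1]+55,u[0]-70:u[0]+70,::-1],(400,300),interpolation=cv2.INTER_CUBIC)
cv2.imwrite("pics/chk.png",np.vstack([np.hstack([A,B]),np.hstack([C,C*0])])); st()
E
```

```text
1.0 -2.9 4.9
0.5 -1.8 5.3
0.0 -1.3 5.1
-0.5 -1.6 5.2
-1.0 -2.1 5.5
-1.5 -1.8 5.6
-2.0 -1.3 6.1
-2.5 5.3 1.8
-3.0 8.1 -1.1
open t 21.52 p [497.3  50.5  51.8] F [ 0.8 -1.3  0.3] w 94.1 ff 0.0
up t 22.33 p [496.9  50.5 149.2] F [-0.6  0.2 -0.5] w 94.0 ff 0.0
[313 228]
 t 23.02 p [461.4  58.8 189. ] F [ 0.5 -0.  -0.3] w 94.1 ff 0.0
```

View pics/chk.png

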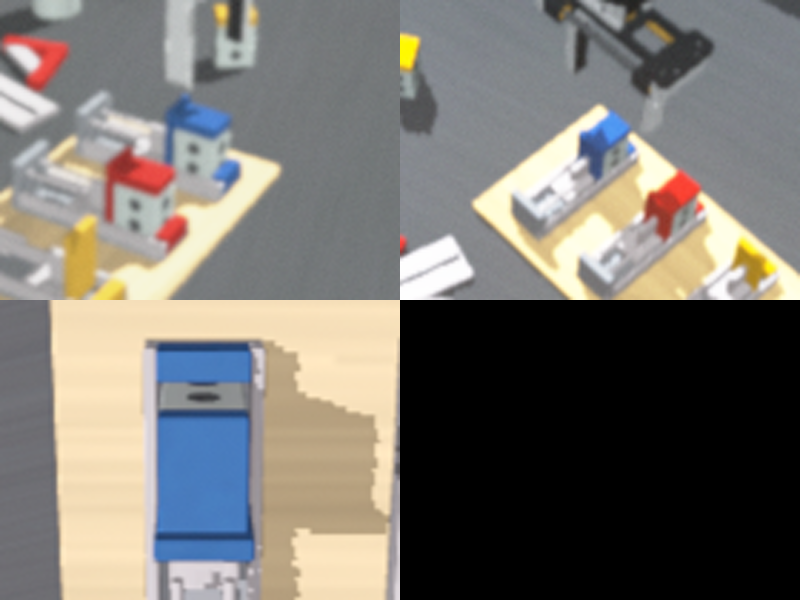

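The blue block stands square between stop and follower, level with red (wrist crop: cap x 157–250, follower face flush at y 535). Now yellow.

```bash
python3 - <<'E'
from act import *
pick([522.8,-200.6],.382)
h=HOME["yellow"]; xy=h-34*U
arm.reach([*(HOME["blue"]+[-40,0]),170],down(PHI))
arm.reach([*xy,130],down(PHI)); s=inhand("hy")
e=status.read_state()["eef_pos"];print(proj(s,corners([e[0],e[1],e[2]+24,YAW])).round(1))
cv2.imwrite("pics/hyc.png",cv2.resize(s["color"][120:370,160:493,::-1],(800,600),interpolation=cv2.INTER_CUBIC))
E
```

```text
at t 25.18 p [ 523.1 -200.7   36.6] F [-0.7  0.8  1. ] w 93.7 ff 0.0
closed t 26.38 p [ 522.7 -200.5   36. ] F [0.4 0.  0.6] w 29.8 ff 45.0
up t 27.0 p [ 522.3 -200.4  128.8] F [-0.7 -0.3 -1.6] w 29.9 ff 45.0
hy t 29.13 p [516.6 250.6 130.5] F [-0.2  0.4 -2. ] w 30.0 ff 45.0
[[344.8 302.5]
 [284.8 302.7]
 [282.7 226.8]
 [346.7 226.6]]
```

View pics/hyc.png

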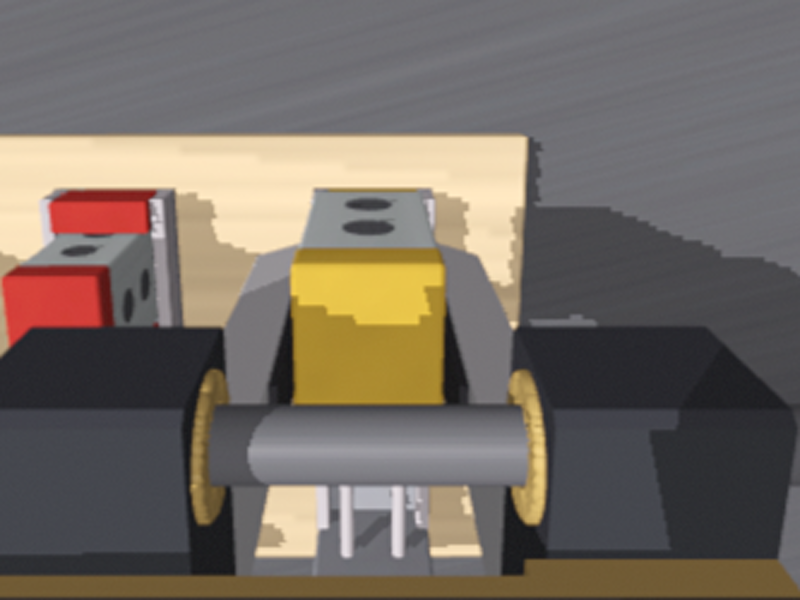

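The yellow block is held straight too, with its edge at crop (292–444, 264), about the same offset as blue. I'll place it the same way, with a firmer stop criterion.

```bash
sed -i 's/if f>0: break/if f>5: break/; s/range(12)/range(16)/; s/^    x=5$/    x=3.5; z=zf-.2/' act.py; python3 - <<'E'
from act import *
place("yellow",.6,1.5)
arm.open_jaws(); arm.dwell(.2); e=st("open")["eef_pos"]
arm.move_l([e[0],e[1],150],150); st("up")
h=HOME["yellow"];q=down(PHI);sc=lambda s,X:(lambda u:cv2.resize(s["color"][u[1]-50:u[1]+55,u[0]-70:u[0]+70,::-1],(400,300),interpolation=cv2.INTER_CUBIC))(proj(s,X)[0].astype(int))
arm.reach([*(h-40*U),190],q); arm.dwell(.2); C=sc(shot("wrist","wy"),[*h,46])
arm.movej([0.3,0.3,1.521,0,1.321,-.067]) if False else arm.reach([400,-100,250],q)
arm.dwell(.2); m=(HOME["blue"]+h)/2
D=sc(shot("wrist","w2"),[*h,46]) if False else sc(shot("scene","sy"),[*m,46])
cv2.imwrite("pics/fin.png",np.vstack([np.hstack([sc(shot("side","sy2"),[*m,46]),D]),np.hstack([C,C*0])])); st()
E
```

```text
pre t 30.05 p [515.1 252.7  74.5] F [ 0.3 -0.3 -2.6] w 29.8 ff 45.0
pushed t 31.15 p [552.7 243.1  73.9] F [-5.8  1.4  0.7] w 29.4 ff 45.0
Fu -6.231276457544465
low t 32.0 p [552.2 243.   53.1] F [-5.5  2.1 -4.2] w 29.6 ff 45.0
floor z=51.5 t 33.75 p [552.8 243.   52. ] F [-9.4  0.6  6.8] w 29.7 ff 45.0
stop x -0.5 Fu 6.568723542455536
back t 36.42 p [548.2 244.2  52. ] F [ 6.2 -3.3  2.2] w 29.8 ff 45.0
open t 37.7 p [547.4 244.4  51.8] F [-0.5 -0.5 -0.8] w 93.7 ff 0.0
up t 38.51 p [547.  244.2 149. ] F [-0.4 -0.3 -0.3] w 93.7 ff 0.0
 t 40.79 p [400.2 -99.7 249.9] F [-0.6  0.   0.3] w 94.0 ff 0.0
```

View pics/fin.png

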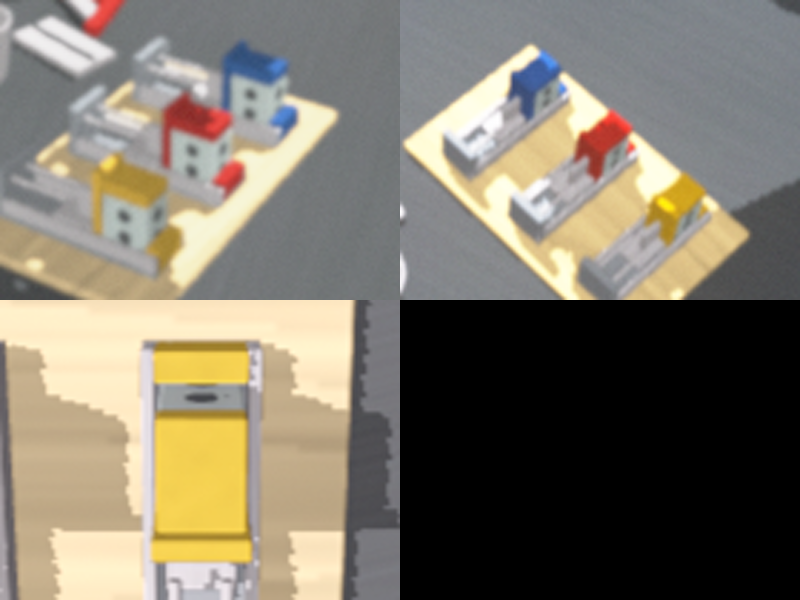

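All three blocks stand square at the same height. In the wrist crop, yellow's cap (x 155–247, y 413–535) touches its follower exactly as blue's does. Handing in.

```bash
python3 -c "
from station import job;print(job.finish_job())"
```

```text
the job is handed in; nothing more can be done
None
```

The blue and yellow blocks are back in their own slots, each held square against its end stop by its follower in the last pictures; red is still clamped, and I handed the job in at about 41 s of the 67 s allowed.

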